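# Wake the kitchen scale and tare the top bowl

### The arm

A 6-joint arm with a two-finger parallel gripper is mounted at the origin on the work surface. World frame = base frame: x ahead of the robot, y to its left, z up, the work surface at z = 0. Lengths are in mm, angles in rad, forces in N, time in s.
With the tool pointing down it reaches from about 350 to 975 mm from the base axis. Payload 7.1 kg.
Tool frame: the origin (TCP) lies midway between the tips of the shut fingers; the grasp point (between the pads) lies 19 mm behind it (ctrl.hold_point_z is the distance from the TCP to the grasp point, in mm); x points along the fingers, y is the direction in which the jaws open and shut, and the axes are right-handed (so a half turn about x gives the same grasp; the last joint's range is limited). The gripper opens to 88 mm and grips with 3 to 60 N. Pads are 20 mm wide; open, the fingers measure 115 mm over their backs; the gripper's body (75 mm by 178 mm) begins 61 mm behind the grasp point.
Start: joints at [-0.019, 0.423, 1.63, -0, 1.089, -0.019], TCP at [624.984, 0.026, 222.675] pointing down, gripper open.
Joint ranges: [-3, 3], [-0.9, 2.11], [0.09, 2.58], [-1.31, 4.45], [0.11, 2.69], [-2.54, 2.54]. Speed limits (rad/s): [2.39, 2.39, 3.01, 3.14, 3.14, 3.14].

### API

Orientations are given as a rotation vector (axis times angle).
In Python, from workcell import ctrl, get_image, calibration gives the robot as it stands.
- The arm moves only by the tool move_arm, never from a script. Its argument "rows" is a list of rows, each a list of 5 numbers: the shift along the world's x, y, z in mm, then the turn about the world's z in rad, then the closure, from -1 (fully open) to 1 (shut). In form: [[tx, ty, tz, roll, jaw], ...]. A call has 1 to 12 rows; each row is the pose to reach, as a shift and turn from the pose measured when the call began; what a row does not reach only later rows make up. A row lasts 1/8 s, in which the tool goes at most 62.5 mm and 10.7 degrees, less where a joint would pass 70% of its speed; a pose out of reach is approached as far as the arm can. A call with a gripper value outside its range is refused whole. The fingers move at their own pace and stop on an object; the grip force is fixed at half the most. Time passes only in rows, so rows that repeat a pose let the fingers close. It gives the time, the measured TCP pose, the force and the opening at its end, in the units of the state.
- ctrl.get_obs(): the state, without advancing time (a new reading comes with each control period).
- get_image(name): name is "scene" or "side" or "wrist"; returns the picture (480x640x3 uint8, blue, green, red); there is no depth.
- calibration(name): a dict with "fx", "fy", "cx", "cy" (pixels), "view" (4x4, takes a point from world to camera coordinates); the wrist camera has in their place "T_tool_cam" (4x4, takes a point from camera to tool coordinates, whose origin is the TCP and whose axes are the tool frame's). Camera axes: x right, y up, looking along -z (the intrinsics and any distortion apply to the point x, -y, -z); pixel columns grow to the right and rows downward; lengths in mm; the calibration is good to about 2 mm. A picture is of the moment at which its call begins: read the wrist's pose just before it. calibration takes no time and is no camera call.
- ctrl.close_job(): hands the job in, once; it reports no verdict.
The state is a dict: "t": time; "qpos": joint angles; "qvel": joint speeds; "joint_torque": joint torques, N m; "ee_pos": TCP position; "orientation": TCP orientation; "ft_force": force on the tool from outside, world axes, zero at the start; "moment": the same for the moment, N m; "width": finger opening in mm.
Only numpy, scipy, OpenCV 4.12 (cv2) and the standard library are available. Lean on these libraries where they do the work, as an engineer would, in place of code of your own. Each camera call takes 0.05 s, during which the arm holds its last target.

### The job

Get the kitchen scale ready to weigh peppers in grams: press the round power key at the left end of its key row, then the small square unit key right next to it, then lift just the top bowl off the nested pile, set it down gently and upright in the middle of the steel weighing plate, and only when you have let go of it press the long tare key at the right end. Press each key fully down and let it spring back before the next; never press the second square key (third in the row), and once the bowl is on press nothing but tare. Leave the other bowls and everything else on the counter where they are.

Things in the scene. Friction and masses are not known exactly. Their poses are not given: they have to be found in the camera images.
- scale: Portion scale, white housing 270 x 212 x 46 mm, fixed. Origin: centre of its underside; x from the keys (front) to the back, y left as seen from the keys, z up. Front: black panel, top 47 mm up, with four grey keys in a row at x = -112, y = +78 (power), +36 (unit), -6 (hold), -62 (tare) mm; display behind them (51 mm high). Yaw within 0.35 rad of 0; stands left or right of the pile.
- plate_center (a point): Centre of the top face of the steel weighing plate, 63 mm above the counter, 42.5 mm behind the scale's origin; plate 185 mm (scale x) by 206 mm (scale y), flat; axes as the scale's.
- power_key_top (a point): Power key: round, 20 mm diameter, left end of the row. Origin: centre of its top face. Key tops stand 6 mm above the black panel (53 mm above the counter) when up; travel 4 mm straight down against a spring, 1.8 N to start and 4.2 N fully down, then a hard stop.
- unit_key_top (a point): Unit key: square, 17 mm, second from the left, 42 mm from the power key. Same height, travel and spring as the power key. Origin: centre of its top face.
- hold_key_top (a point): Hold key (not to be pressed): square, 17 mm, third from the left, 42 mm from the unit key. Same height, travel and spring. Origin: centre of its top face.
- tare_key_top (a point): Tare key: oblong, 17 mm (scale x) by 40 mm (scale y), right end of the row, 56 mm from the hold key. Same height, travel and spring. Origin: centre of its top face.
- power_key (a joint): Power key travel in m: 0 = up, 0.004 = fully down (springs back by itself).
- unit_key (a joint): Unit key travel in m: 0 = up, 0.004 = fully down (springs back by itself).
- hold_key (a joint): Hold key travel in m: 0 = up, 0.004 = fully down (springs back by itself).
- tare_key (a joint): Tare key travel in m: 0 = up, 0.004 = fully down (springs back by itself).
- bowl_top: Top bowl of the pile, smallest and deepest: steel, loose, 0.13 to 0.25 kg. 124 mm over the rim, 75 mm high, foot 76 mm wide, wall 4 mm; upright rolled rim 8 mm thick, 10 mm tall, to be pinched from above anywhere (one finger inside, one outside). Origin: centre of its underside, z up. Stands loosely on the middle bowl's floor, its rim 29 mm above that bowl's rim.
- bowl_top_rim (a point): Centre of the top bowl's mouth, level with the top of its rim (75 mm above its underside).
- bowl_mid: Middle bowl, steel, loose: 170 mm over the rim, 50 mm high, floor 4 mm thick; stands in the largest bowl. Origin: centre of its underside. To be left in place.
- bowl_big: Bottom bowl, steel, loose: 220 mm over the rim, 52 mm high, floor 4 mm thick; stands on the counter. Origin: centre of its underside. To be left in place.
- bell_tall: Green bell pepper standing behind the pile, 74 mm wide, 105 mm high with its stem; loose bystander. Origin: centre of its underside.
- bell_squat: Darker green bell pepper behind the pile, 82 mm wide, 89 mm high with its stem; loose bystander. Origin: centre of its underside.
- chili: Long red chili lying in front of the pile, 140 mm long with its stem, 23 mm thick; loose bystander. Origin: about its middle, on the counter; length along x.
- shaker: Steel shaker behind the scale, 54 mm diameter, 104 mm high; loose bystander. Origin: centre of its underside.
- saucer: White side plate (the saucer) with dried peppers on it, 144 mm diameter, 25 mm high, at the back; loose bystander. Origin: centre of its underside.
- spoon: Steel spoon lying on the counter close to the robot, between scale and pile; loose bystander. Origin: on its underside; length along x.
Not all that is in view belongs to the job. Leave any blue, purple or red look-alike of the bowl_top alone.

How it is judged:
By the outcome, as a careful person would: the job done as asked, in the order asked, and still so for the second after the job is handed in, with the robot touching nothing.
It also fails if it takes over 58 s, if anything falls off the work surface, if the arm or the gripper's body presses on something with over 40 N, if the wrist force passes 120 N, or if a joint passes its speed limit or range.

## Working session

There is one attempt and no reset: what is moved stays moved. The work goes in short steps, Python scripts to look and compute and a tool call to move; the robot and the scene stay as the last step left them, time stands still between calls to the robot, and variables do not carry over. Pictures are saved under pics/ and viewed, and the job is handed in when it is done.

Besides the shell and the picture viewer there is one more tool, called as name(argument=value, ...) on one line, values as JSON. move_arm: Moves the arm, as the interface text tells. Its arguments: {"type":"object","properties":{"rows":{"type":"array"}},"required":["rows"]}

```bash
ls; mkdir -p pics
python3 - <<'E'
from workcell import ctrl,get_image,calibration
import cv2
o=ctrl.get_obs();print(o)
for n in("scene","side","wrist"):
    cv2.imwrite(f"pics/{n}0.png",get_image(n));print(n,calibration(n))
E
```

```text
pics
{'t': 0.0, 'qpos': array([-1.90046798e-02,  4.23826120e-01,  1.63068344e+00, -2.36899718e-05,
        1.08856460e+00, -1.89607510e-02]), 'qvel': array([-4.21274615e-04,  4.35175991e-05, -1.51617641e-03,  1.39081350e-03,
        1.09935518e-03,  1.78063334e-03]), 'joint_torque': array([ 1.28069914e-03, -5.44622147e+01, -2.73670936e+01,  6.42951974e-02,
        2.27214623e-02, -1.51321510e-04]), 'ee_pos': array([6.24456526e+02, 2.66239031e-02, 2.21913452e+02]), 'orientation': array([ 1.2085282 ,  1.21028027, -1.21031145]), 'ft_force': array([0.02017232, 0.38640178, 0.36019695]), 'moment': array([ 0.00653454, -0.02765595, -0.05616685]), 'width': 87.63268119278867}
scene {'fx': 524.4883688240976, 'fy': 524.4883688240976, 'cx': 326.032413270584, 'cy': 242.9031233259288, 'view': array([[ 4.51460066e-01,  8.92282525e-01, -3.96275657e-03,
        -1.19903744e+02],
       [-7.22857354e-01,  3.68334039e-01,  5.84642867e-01,
         3.92994316e+02],
       [ 5.23126232e-01, -2.61078400e-01,  8.11281095e-01,
        -1.57098152e+03],
       [ 0.00000000e+00,  0.00000000e+00,  0.00000000e+0
[... 252 characters left out ...]
01,  4.74479469e-01,  8.54846719e-01,
        -1.26754518e+02],
       [-3.28403651e-01, -7.89311655e-01,  5.18785267e-01,
        -1.45935938e+03],
       [ 0.00000000e+00,  0.00000000e+00,  0.00000000e+00,
         1.00000000e+00]])}
wrist {'fx': 389.61582689060333, 'fy': 389.61582689060333, 'cx': 314.4236747658556, 'cy': 238.7615692653918, 'T_tool_cam': array([[-7.80997002e-04,  2.72005709e-01, -9.62295321e-01,
        -1.61270949e+02],
       [ 9.99999664e-01,  4.53350750e-04, -6.83452089e-04,
        -2.82342109e-01],
       [ 2.50354435e-04, -9.62295531e-01, -2.72005972e-01,
        -7.47016817e+01],
       [ 0.00000000e+00,  0.00000000e+00,  0.00000000e+00,
         1.00000000e+00]])}
```

View pics/scene0.png

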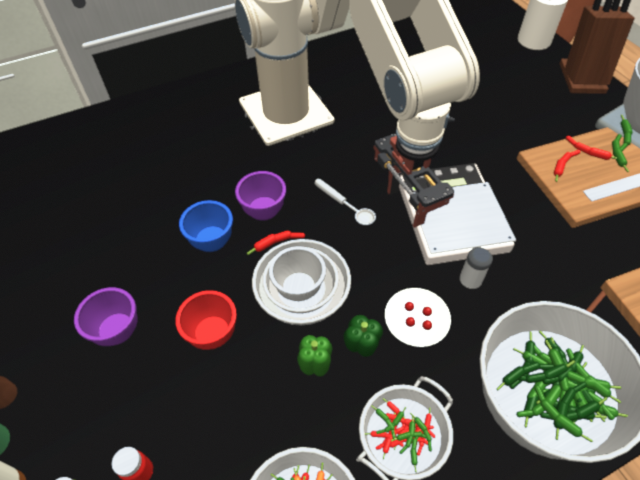

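View pics/side0.png

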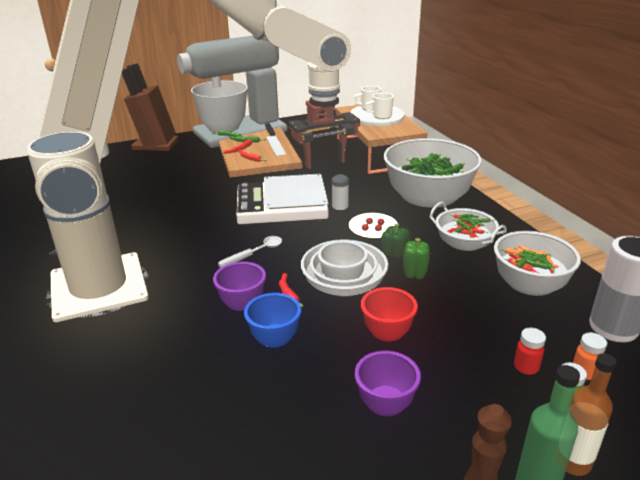

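View pics/wrist0.png

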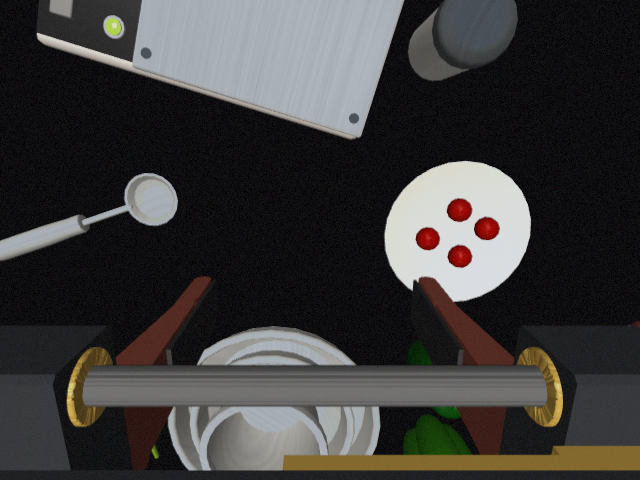

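The pile is near scene (297,280) and the scale is at about (460,212), to the robot's right. The wrist view shows only the scale's corner, so I'll enlarge crops to measure.

Run:
```python
import cv2
a=cv2.imread("pics/side0.png")[165:235,225:345];cv2.imwrite("pics/sc.png",cv2.resize(a,None,fx=6,fy=6,interpolation=cv2.INTER_CUBIC))
a=cv2.imread("pics/scene0.png")[140:330,240:520];cv2.imwrite("pics/sd.png",cv2.resize(a,(784,532),interpolation=cv2.INTER_CUBIC))
a=cv2.imread("pics/side0.png")[225:305,285:405];cv2.imwrite("pics/sb.png",cv2.resize(a,None,fx=6,fy=6,interpolation=cv2.INTER_CUBIC))
```

```text
(no output)
```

View pics/sc.png

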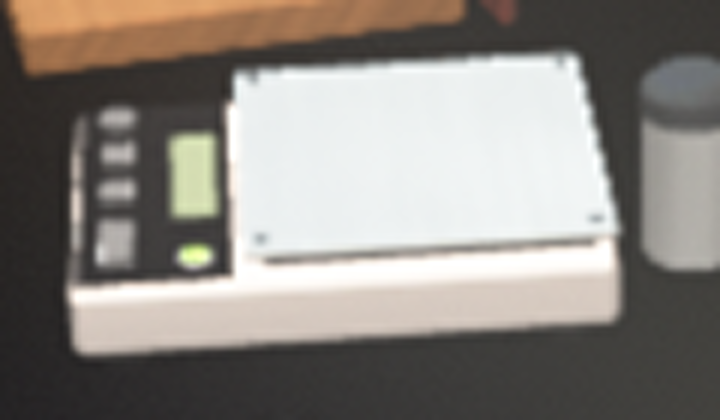

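View pics/sd.png

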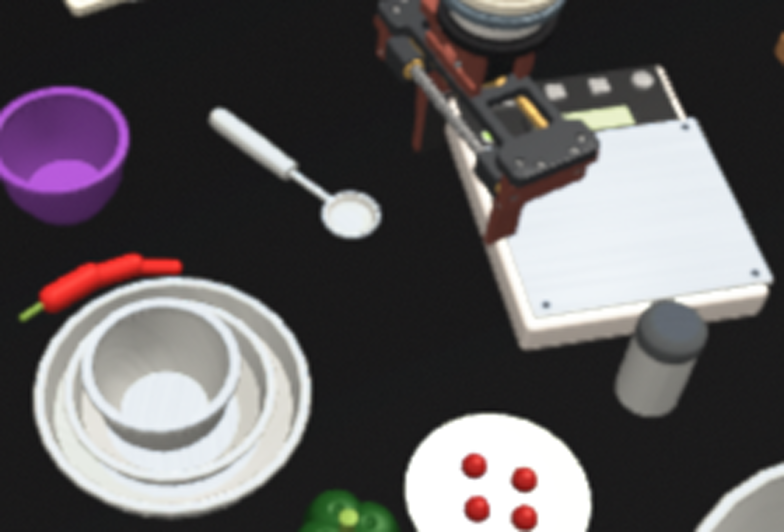

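View pics/sb.png

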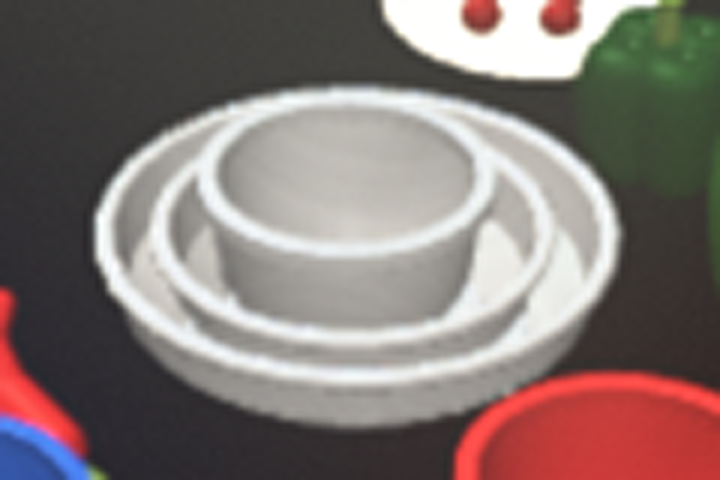

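```bash
cat > h.py <<'E'
import numpy as np
from workcell import ctrl,get_image,calibration
from scipy.spatial.transform import Rotation as R
from scipy.optimize import least_squares
def cam(n,obs=None):
    c=calibration(n)
    if n=="wrist":
        T=np.eye(4);T[:3,:3]=R.from_rotvec(obs["orientation"]).as_matrix();T[:3,3]=obs["ee_pos"]
        V=np.linalg.inv(T@c["T_tool_cam"])
    else: V=c["view"]
    return c,V
def proj(cv,P):
    c,V=cv;p=np.atleast_2d(P)@V[:3,:3].T+V[:3,3]
    return np.c_[c["cx"]+c["fx"]*p[:,0]/-p[:,2],c["cy"]+c["fy"]*-p[:,1]/-p[:,2]]
def back(cv,uv,z):
    c,V=cv;uv=np.atleast_2d(np.array(uv,float))
    d=np.c_[(uv[:,0]-c["cx"])/c["fx"],-(uv[:,1]-c["cy"])/c["fy"],-np.ones(len(uv))]@V[:3,:3]
    o=-V[:3,:3].T@V[:3,3]
    return o+d*((z-o[2])/d[:,2])[:,None]
K=lambda x,y,z:np.array([x,y,z],float)
keys=dict(power=K(-112,78,53),unit=K(-112,36,53),hold=K(-112,-6,53),tare=K(-112,-62,53),plate=K(42.5,0,63))
def sc2w(s,P):
    P=np.atleast_2d(P);c,si=np.cos(s[2]),np.sin(s[2])
    return np.c_[s[0]+c*P[:,0]-si*P[:,1],s[1]+si*P[:,0]+c*P[:,1],P[:,2]]
E
cat > m.py <<'E'
from h import *
cs,cd=cam("side"),cam("scene")
f=lambda L,k,o:(np.array(L)+.5)/k-.5+np.array(o)
S=f([(118,118),(118,154),(118,190),(116,244),(235,72),(580,55),(618,235),(247,258)],6,(225,165))
D=f([(643,78),(600,85),(556,91),(697,120),(771,281),(524,320)],2.8,(240,140))
k=[keys[a] for a in("power","unit","hold","tare")]
pc=[K(-50,103,63),K(135,103,63),K(135,-103,63),K(-50,-103,63)]
ms=np.array(k+pc);md=np.array(k[:3]+pc[:3])
for nm,(use) in dict(side=(1,0),scene=(0,1),both=(1,1)).items():
    r=least_squares(lambda s:np.r_[use[0]*(proj(cs,sc2w(s,ms))-S).ravel(),use[1]*(proj(cd,sc2w(s,md))-D).ravel()],[550,250,0],x_scale=[10,10,.1])
    print(nm,r.x,np.round(r.fun,1))
print({a:sc2w(r.x,b).round(1) for a,b in keys.items()})
B=back(cs,f([(197,178),(495,170),(345,255),(345,97)],6,(285,225)),83)
C=back(cd,f([(82,372),(240,365),(160,298),(165,438)],2.8,(240,140)),83)
for q in(B,C,np.r_[B,C]):
    r=least_squares(lambda c:np.hypot(*(q[:,:2]-c[:2]).T)-c[2],[550,0,62]);print(r.x,r.fun.round(1))
E
python3 m.py
```

```text
side [ 5.59926609e+02  2.08735394e+02 -2.89856673e-01] [ 0.3  0.2  0.2  0.1  0.   0.2  0.2 -0.3  0.   0.6 -0.4  0.2  0.4 -0.4
 -0.8 -0.4  0.  -0.   0.  -0.   0.  -0.   0.  -0.   0.  -0.   0.  -0. ]
scene [ 5.59953494e+02  2.01426845e+02 -3.11529247e-01] [ 0.   0.   0.   0.   0.   0.   0.   0.   0.   0.   0.   0.   0.   0.
 -0.   0.   0.2  0.8 -0.1  0.2 -0.1 -0.  -0.8 -0.4 -0.5  1.   1.1 -1.3]
both [ 5.59055377e+02  2.03092046e+02 -3.06666637e-01] [ 1.   0.7  0.6  0.6  0.3  0.7  0.1  0.3  0.8  1.2  0.6  1.2  0.3  0.9
 -1.   0.4  0.3  0.3  0.  -0.2  0.  -0.4 -0.7 -1.   0.1  0.2  1.9 -1.7]
{'power': array([[475.8, 311.3,  53. ]]), 'unit': array([[463.1, 271.2,  53. ]]), 'hold': array([[450.5, 231.2,  53. ]]), 'tare': array([[433.6, 177.8,  53. ]]), 'plate': array([[599.6, 190.3,  63. ]])}
[ 574.03864125 -221.63085155   60.86922385] [ 0.8  0.8 -0.8 -0.8]
[ 577.26093174 -227.6725564    63.07681612] [-1.6 -1.7  1.6  1.7]
[ 575.71980783 -224.78622832   62.04097   ] [ 2.3 -3.1 -4.1  0.3  1.6 -2.5  0.1  5.3]
```

Side and scene estimates agree to within about 7 mm: yaw is about -0.30 and the bowl is near (576,-225). I'll move above the keys with the fingers shut and aligned to the scale, then refine with the wrist camera.

move_arm(rows=[[-60,90,0,-0.1,1],[-120,180,-20,-0.2,1],[-155,250,-60,-0.305,1],[-155,250,-60,-0.305,1],[-155,250,-60,-0.305,1],[-155,250,-60,-0.305,1],[-155,250,-60,-0.305,1],[-155,250,-60,-0.305,1]])

```text
t: 1.15
ee_pos: [470.5, 249.3, 162.5]
orientation: [1.432, 1.049, -1.431]
ft_force: [0.6, -0.2, -0.1]
width: 11.4
```

Run:
```python
from h import *
import cv2,pickle
o=ctrl.get_obs();im=get_image("wrist");cv2.imwrite("pics/w1.png",im);pickle.dump(o,open("o1.p","wb"))
print(o["ee_pos"],o["orientation"],o["width"],o["ft_force"],o["t"])
```

```text
[470.48949674 249.27098811 162.48456538] [ 1.43151136  1.04905751 -1.43127468] 11.376556268997422 [ 0.64844307 -0.20477487 -0.06221976] 1.15
```

View pics/w1.png

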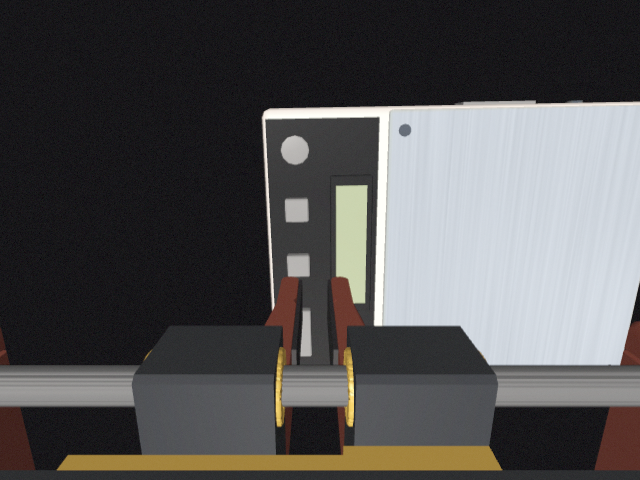

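The wrist view shows the power key at (295,150), unit (297,210) and hold (298,265). The plate's far-left edge is at x≈388, and yaw looks nearly aligned.

Run:
```python
from h import *
import pickle,cv2
o=pickle.load(open("o1.p","rb"));cw=cam("wrist",o)
im=cv2.imread("pics/w1.png");g=cv2.cvtColor(im,cv2.COLOR_BGR2GRAY)
m=(g[120:277,275:325]>100).astype("uint8")
n,l,st,ce=cv2.connectedComponentsWithStats(m)
for i in range(1,n):
    if st[i,4]>80: print(st[i],ce[i]+[275,120])
uv=np.array([c+[275,120] for c,s in zip(ce[1:],st[1:]) if s[4]>80])
P=back(cw,uv,53);print(P.round(1),np.diff(P,axis=0))
t=proj(cw,sc2w([560,204,-.305],[keys[a] for a in("power","unit","hold")]));print(t)
if len(uv)==3:
    r=least_squares(lambda s:(proj(cw,sc2w(s,[keys[a] for a in("power","unit","hold")]))-uv).ravel(),[560,204,-.3],x_scale=[10,10,.1]);print(r.x,r.fun)
    print({a:sc2w(r.x,b).round(1) for a,b in keys.items()})
```

```text
[  6  15  28  30 652] [294.44325153 149.74079755]
[ 10  78  24  25 564] [296.39361702 209.85815603]
[ 12 134  23  23 516] [298.06589147 265.        ]
[[475.8 311.5  53. ]
 [464.  271.7  53. ]
 [452.2 232.1  53. ]] [[-11.76516949 -39.81200034   0.        ]
 [-11.79071094 -39.59545011   0.        ]]
[[295.37183308 148.63076108]
 [296.25843188 209.52347896]
 [297.07460065 265.57897375]]
[ 5.61094155e+02  2.05343873e+02 -2.88533976e-01] [ 0.00634265 -0.7391225  -0.0419517  -0.00331449  0.03680483  0.87576395]
{'power': array([[475.9, 312. ,  53. ]]), 'unit': array([[464. , 271.7,  53. ]]), 'hold': array([[452. , 231.5,  53. ]]), 'tare': array([[436.1, 177.8,  53. ]]), 'plate': array([[601.8, 193.3,  63. ]])}
```

All three keys match at the right pitch (about 41.4 mm against 42). Moving over the power key.

move_arm(rows=[[5.3,62,0,0.016,1],[5.3,62,-50,0.016,1],[5.3,62,-96,0.016,1],[5.3,62,-100,0.016,1],[5.3,62,-100,0.016,1],[5.3,62,-100,0.016,1]])

```text
t: 1.95
ee_pos: [477.3, 311.7, 64.5]
orientation: [1.424, 1.057, -1.417]
ft_force: [-0.1, -1.0, -0.4]
width: 0.6
```

Run:
```python
from h import *
import cv2
a=get_image("wrist");b=get_image("side")
cv2.imwrite("pics/w2.png",a);cv2.imwrite("pics/s2.png",cv2.resize(b[150:240,220:350],None,fx=6,fy=6,interpolation=cv2.INTER_CUBIC))
```

```text
(no output)
```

View pics/w2.png

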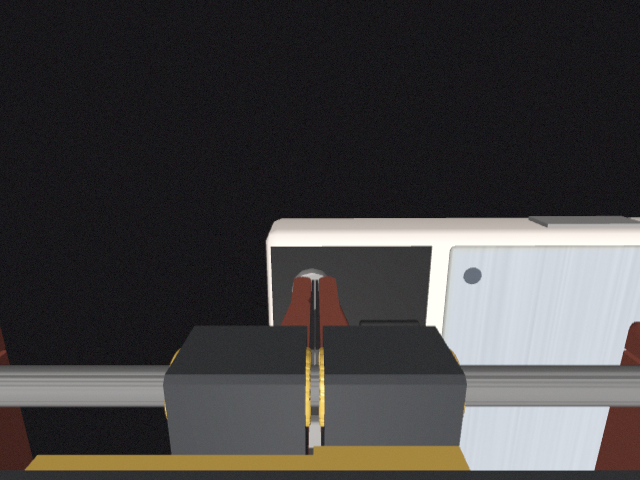

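View pics/s2.png

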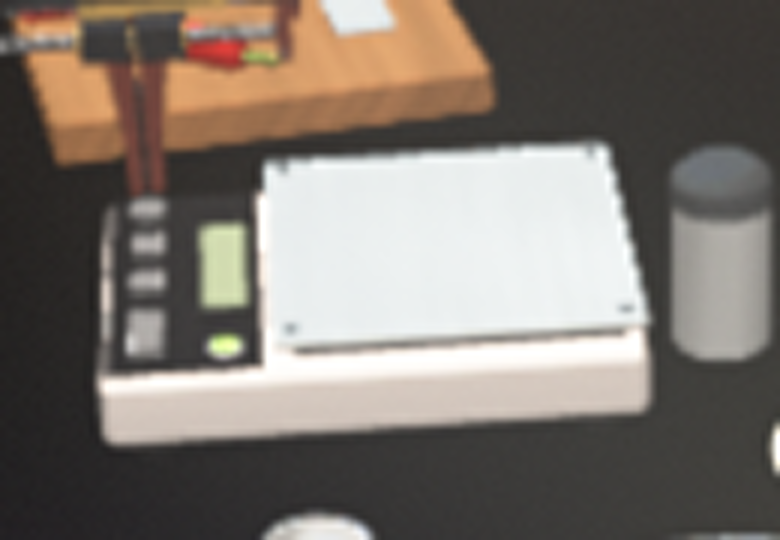

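The shut fingers are centred on the round key in the wrist view (315,275), and the side view agrees. I'll press gradually.

move_arm(rows=[[-1,0,-8,0,1],[-1,0,-10,0,1],[-1,0,-12,0,1],[-1,0,-13,0,1],[-1,0,-14,0,1],[-1,0,-14,0,1]])

```text
t: 2.8
ee_pos: [475.8, 311.6, 50.3]
orientation: [1.423, 1.058, -1.418]
ft_force: [-1.7, -0.8, 3.9]
width: 0.4
```

move_arm(rows=[[0,0,-1,0,1],[0,0,-2,0,1],[0,0,-2.5,0,1],[0,0,-2.5,0,1]])

```text
t: 3.3
ee_pos: [475.8, 311.6, 49.1]
orientation: [1.423, 1.058, -1.418]
ft_force: [-5.3, -2.7, 17.4]
width: 0.4
```

The hard stop was reached (z 49.1, 17 N), so the power key went fully down. Lifting, then on to unit at (464, 271.7).

move_arm(rows=[[0,0,8,0,1],[0,0,16,0,1],[-11.8,-40,16,0,1],[-11.8,-40,16,0,1],[-11.8,-40,16,0,1]])

```text
t: 3.92
ee_pos: [464.7, 272.1, 65.3]
orientation: [1.425, 1.057, -1.417]
ft_force: [-0.3, 0.1, 0.0]
width: 0.4
```

Run:
```python
from h import *
import cv2
b=get_image("side");a=get_image("wrist")
cv2.imwrite("pics/w3.png",a);cv2.imwrite("pics/s3.png",cv2.resize(b[150:240,220:350],None,fx=6,fy=6,interpolation=cv2.INTER_CUBIC))
```

```text
(no output)
```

View pics/s3.png

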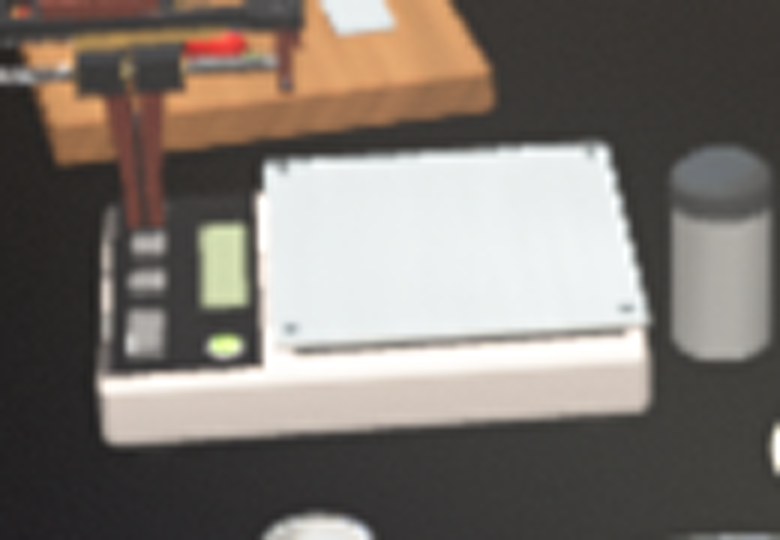

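View pics/w3.png

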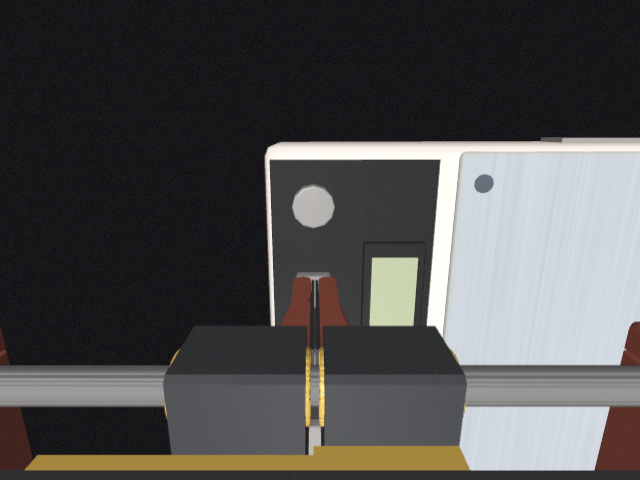

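The power key is back up at (313,206), and the fingers are centred over the unit key at (314,275).

move_arm(rows=[[-0.5,0,-8,0,1],[-0.5,0,-12,0,1],[-0.5,0,-14,0,1],[-0.5,0,-16,0,1],[-0.5,0,-17.5,0,1],[-0.5,0,-17.5,0,1],[-0.5,0,-17.5,0,1]])

```text
t: 4.9
ee_pos: [464.3, 272.9, 49.1]
orientation: [1.425, 1.058, -1.416]
ft_force: [-6.6, 0.4, 17.2]
width: 0.1
```

Unit fully down (17 N at the stop). Lifting and travelling to a viewing pose beside the pile with the jaws half open.

move_arm(rows=[[0,0,8,0,1],[0,0,50,0,1],[0,0,110,0,1],[15,-50,150,0.05,0.2],[30,-110,150,0.1,0.2],[45,-170,150,0.15,0.2],[60,-230,150,0.2,0.2],[70,-290,150,0.25,0.2],[85,-350,150,0.29,0.2],[95,-410,150,0.29,0.2],[105,-470,150,0.29,0.2],[112,-530,150,0.29,0.2]])

```text
t: 6.4
ee_pos: [576.1, -259.4, 199.0]
orientation: [1.214, 1.21, -1.207]
ft_force: [0.5, 0.5, 0.0]
width: 35.1
```

move_arm(rows=[[0,-40,0,0,0.2],[0,-40,0,0,0.2],[0,-40,0,0,0.2]])

```text
t: 6.78
ee_pos: [575.6, -298.8, 198.6]
orientation: [1.214, 1.211, -1.207]
ft_force: [-0.4, 0.1, 0.2]
width: 35.1
```

Run:
```python
from h import *
import cv2,pickle
o=ctrl.get_obs();im=get_image("wrist");cv2.imwrite("pics/w4.png",im);pickle.dump(o,open("o4.p","wb"))
print(o["ee_pos"],o["orientation"],o["width"],o["t"])
b=get_image("side")
cv2.imwrite("pics/s4.png",cv2.resize(b[150:240,220:350],None,fx=6,fy=6,interpolation=cv2.INTER_CUBIC))
```

```text
[ 575.58995182 -298.78070739  198.56775082] [ 1.21441369  1.21133487 -1.20722449] 35.08577848954143 6.775
```

View pics/w4.png

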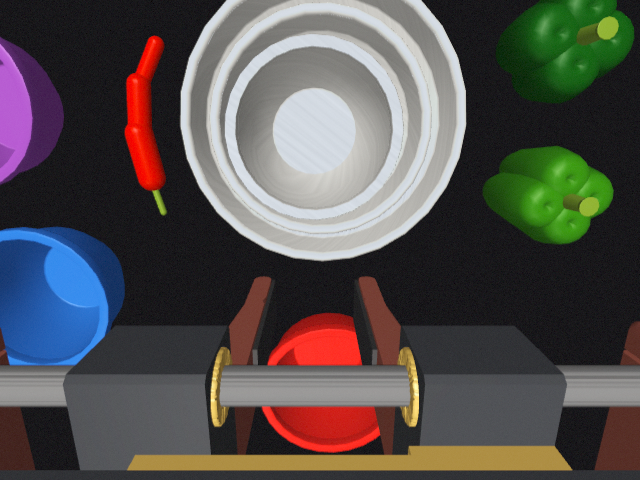

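View pics/s4.png

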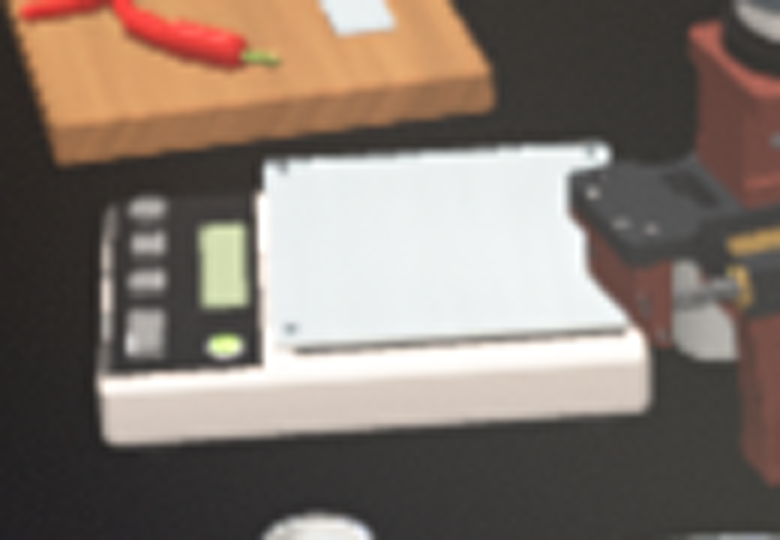

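The top bowl's rim spans columns 225–403 and rows 34–220. The outer bowls look concentric, with the chili to the left and the peppers to the right.

Run:
```python
from h import *
import pickle
cw=cam("wrist",pickle.load(open("o4.p","rb")))
uv=[(225,126),(403,126),(314,33.5),(314,219.5),(245,65),(383,65),(251,190),(377,190)]
P=back(cw,uv,83)
r=least_squares(lambda c:np.hypot(*(P[:,:2]-c[:2]).T)-c[2],[575,-225,62]);print(r.x,r.fun.round(1))
```

```text
[ 575.48683974 -225.10969677   61.11889964] [-0.2 -0.2 -0.5  1.   0.6  0.6 -0.6 -0.6]
```

Circle fit: centre (575.5,-225.1), R 61 against 62 given. I'll pinch the rim on the robot's side, with TCP at (517.5,-225) and z about 63.

move_arm(rows=[[-58,74,0,0,0.2],[-58,74,0,0,0.2],[-58,74,-40,0,0.2],[-58,74,-80,0,0.2],[-58,74,-100,0,0.2],[-58,74,-100,0,0.2]])

```text
t: 7.62
ee_pos: [517.0, -222.3, 97.7]
orientation: [1.212, 1.216, -1.206]
ft_force: [-0.2, 0.6, -0.2]
width: 35.3
```

Run:
```python
from h import *
import cv2
a=get_image("wrist");b=get_image("side")
cv2.imwrite("pics/w5.png",a);cv2.imwrite("pics/s5.png",cv2.resize(b[200:310,260:410],None,fx=5,fy=5,interpolation=cv2.INTER_CUBIC))
```

```text
(no output)
```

View pics/w5.png

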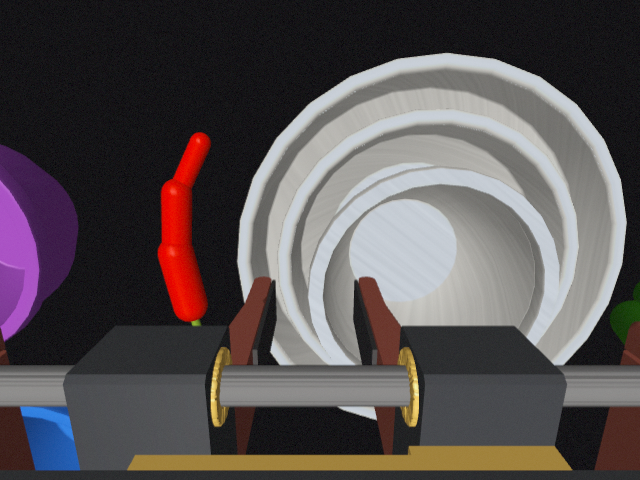

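View pics/s5.png

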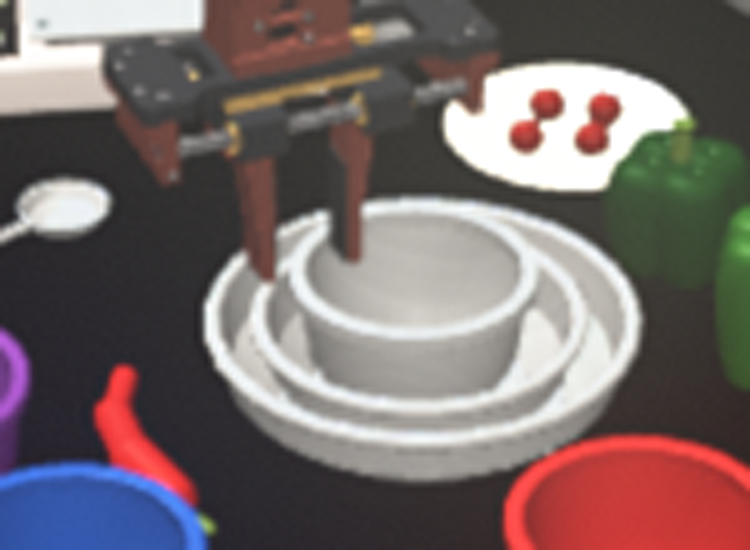

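The rim passes between the fingers. Descending and pinching.

move_arm(rows=[[0.5,-2.7,-15,0,0.2],[0.5,-2.7,-28,0,0.2],[0.5,-2.7,-34,0,0.2],[0.5,-2.7,-34,0,0.2],[0.5,-2.7,-34,0,0.2]])

```text
t: 8.35
ee_pos: [519.1, -226.2, 65.7]
orientation: [1.213, 1.211, -1.205]
ft_force: [-0.0, -1.0, -1.0]
width: 35.2
```

move_arm(rows=[[0,0,0,0,0.5],[0,0,0,0,0.7],[0,0,0,0,1],[0,0,0,0,1],[0,0,0,0,1],[0,0,0,0,1]])

```text
t: 9.1
ee_pos: [519.6, -226.5, 66.0]
orientation: [1.213, 1.21, -1.204]
ft_force: [0.3, -2.0, 3.7]
width: 8.9
```

Width 8.9 mm matches the 8 mm rim, but the grasp point sits about 2 mm above the rim top. I'll reopen, go 4 mm lower and pinch again.

move_arm(rows=[[0,0,0,0,0.5],[0,0,0,0,0.5],[-0.5,1,-5,0,0.5],[-0.5,1,-5.5,0,0.5],[-0.5,1,-5.5,0,0.5],[-0.5,1,-5.5,0,0.8],[-0.5,1,-5.5,0,1],[-0.5,1,-5.5,0,1],[-0.5,1,-5.5,0,1],[-0.5,1,-5.5,0,1]])

```text
t: 10.35
ee_pos: [519.7, -225.9, 60.9]
orientation: [1.213, 1.208, -1.204]
ft_force: [0.8, -3.0, 4.8]
width: 9.5
```

move_arm(rows=[[0,0,4,0,1],[0,0,10,0,1],[0,0,18,0,1],[0,0,26,0,1],[0,0,26,0,1]])

```text
t: 10.98
ee_pos: [519.8, -225.9, 87.5]
orientation: [1.213, 1.208, -1.203]
ft_force: [0.1, 0.0, -2.3]
width: 7.5
```

Run:
```python
from h import *
import cv2
a=get_image("wrist");b=get_image("side")
cv2.imwrite("pics/w6.png",a);cv2.imwrite("pics/s6.png",cv2.resize(b[200:310,260:410],None,fx=5,fy=5,interpolation=cv2.INTER_CUBIC))
```

```text
(no output)
```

View pics/s6.png

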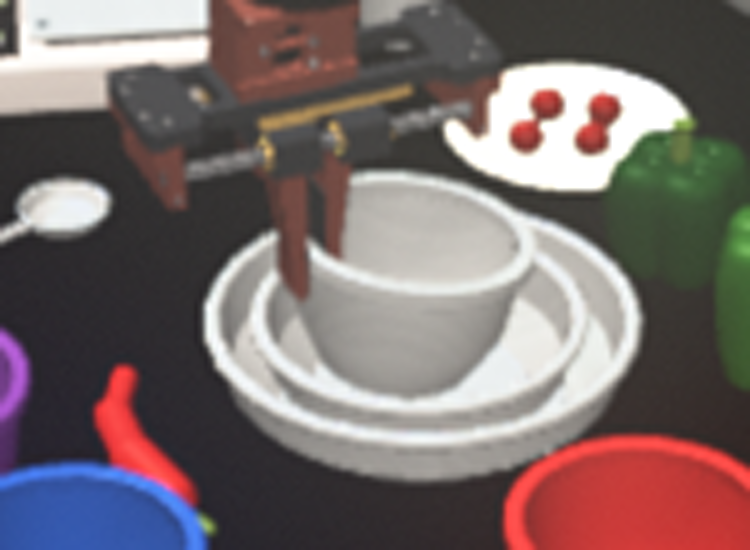

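View pics/w6.png

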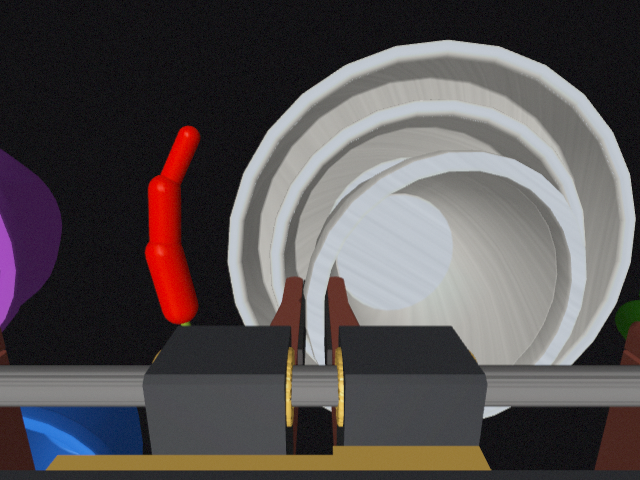

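The bowl is lifted (about -2.3 N weight change), and the middle and big bowls haven't moved. Raising it further, then checking the tilt.

move_arm(rows=[[0,0,15,0,1],[0,0,35,0,1],[0,0,60,0,1],[0,0,85,0,1],[0,0,105,0,1],[0,0,105,0,1]])

```text
t: 11.82
ee_pos: [520.5, -226.3, 194.0]
orientation: [1.213, 1.205, -1.202]
ft_force: [-0.5, 0.5, -2.1]
width: 7.8
```

Run:
```python
from h import *
import cv2
a=get_image("scene");b=get_image("side")
cv2.imwrite("pics/d7.png",cv2.resize(a[170:340,220:400],None,fx=4,fy=3.5,interpolation=cv2.INTER_CUBIC) if 0 else cv2.resize(a[190:340,220:400],None,fx=4,fy=4,interpolation=cv2.INTER_CUBIC));cv2.imwrite("pics/s7.png",cv2.resize(b[170:310,260:410],None,fx=4,fy=4,interpolation=cv2.INTER_CUBIC))
```

```text
(no output)
```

View pics/s7.png

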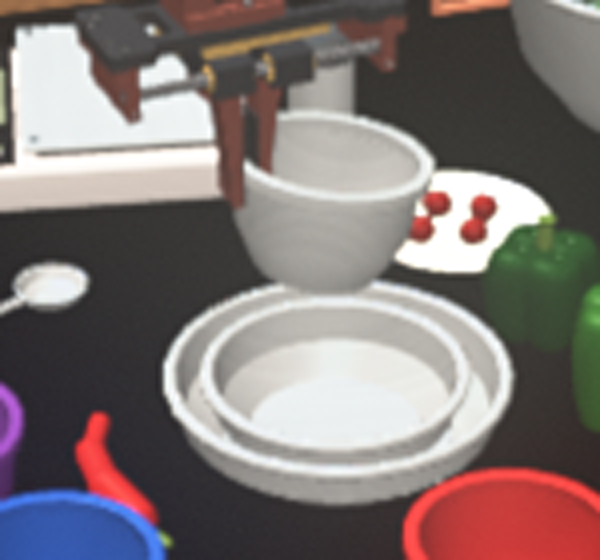

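View pics/d7.png

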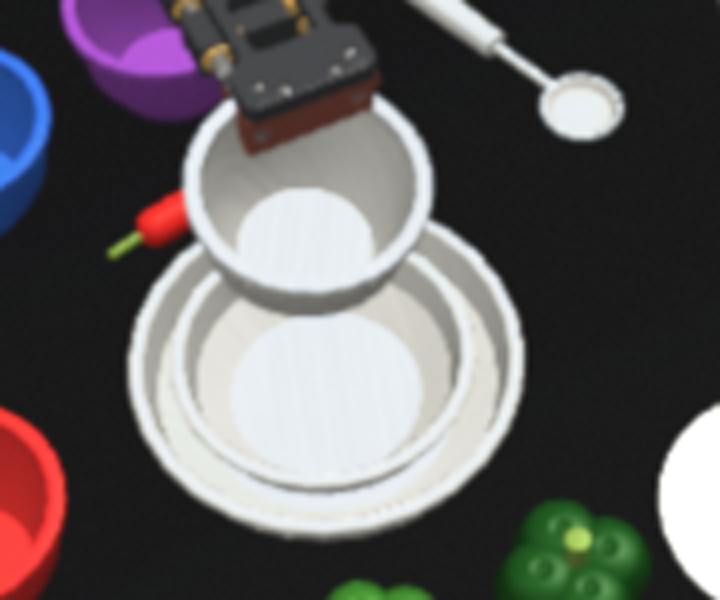

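```bash
cat > tilt.py <<'E'
from h import *
def fit(S,D,x0):
    cs,cd=cam("side"),cam("scene");th=np.linspace(0,2*np.pi,721)
    def res(p):
        Rm=R.from_rotvec([p[3],p[4],0]).as_matrix()
        C=np.array(p[:3])+(np.c_[62*np.cos(th),62*np.sin(th),0*th]@Rm.T)
        out=[]
        for cv,Q in((cs,S),(cd,D)):
            u=proj(cv,C)
            for q in Q:
                d=np.hypot(*(u-q).T);i=d.argmin()
                n=u[i]-u.mean(0);out.append(d[i]*np.sign(np.linalg.norm(q-u.mean(0))-np.linalg.norm(n)))
        return np.array(out)
    r=least_squares(res,x0,x_scale=[10,10,10,.1,.1],diff_step=1e-4);return r
f=lambda L,k,o:(np.array(L,float)+.5)/k-.5+np.array(o)
E
python3 - <<'E'
from tilt import *
S=f([(435,165),(330,197),(345,112),(410,132),(255,183),(385,195)],4,(260,170))
D=f([(184,185),(433,185),(308,297),(208,250),(215,115),(405,110),(405,255)],4,(220,190))
r=fit(S,D,[578,-225,215,0.01,0.01]);print(r.x.round(3),r.fun.round(2))
E
```

```text
[ 5.77426e+02 -2.20926e+02  2.08797e+02 -1.40000e-02  1.20000e-01] [-1.25 -0.81  0.45  0.24  1.37 -1.38  0.24 -0.52  1.56  0.85 -0.38  0.8
  0.17]
```

The far side of the bowl droops about 0.12 rad, so lowering onto the plate should level it. I'll tighten the plate-centre estimate with the plate edges from the earlier wrist picture.

Run:
```python
import cv2
a=cv2.imread("pics/w1.png")[90:390,360:640]
cv2.imwrite("pics/w1c.png",cv2.resize(a,None,fx=2,fy=2,interpolation=cv2.INTER_CUBIC))
```

```text
(no output)
```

View pics/w1c.png

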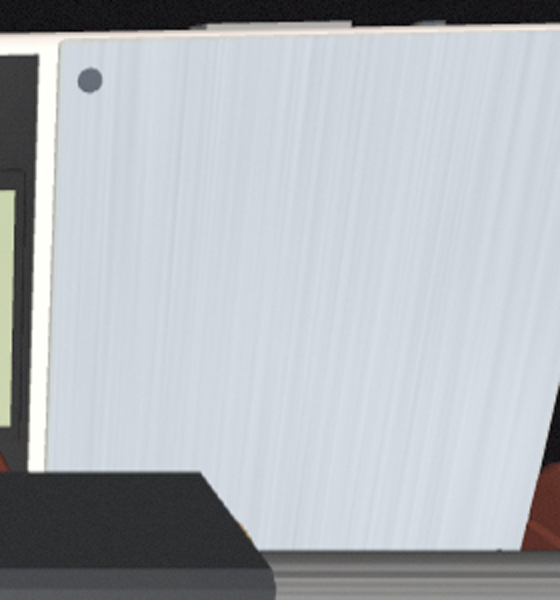

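Run:
```python
from h import *
import pickle
cw=cam("wrist",pickle.load(open("o1.p","rb")))
g=lambda L:np.array(L,float)/2+[360,90]
k3=[keys[a] for a in("power","unit","hold")]
kp=back(cw,[(294.4,149.7),(296.4,209.9),(298.1,265)],53)
L=back(cw,g([(60,55),(47,460)]),63);T=back(cw,g([(100,40),(550,28)]),63);Rr=back(cw,g([(559,385),(522,548)]),63)
def inv(s,P):
    d=P[:,:2]-s[:2];c,si=np.cos(s[2]),np.sin(s[2]);return np.c_[c*d[:,0]+si*d[:,1],-si*d[:,0]+c*d[:,1]]
def res(s):return np.r_[(inv(s,kp)-np.array(k3)[:,:2]).ravel(),inv(s,L)[:,0]+50,inv(s,T)[:,1]-103,inv(s,Rr)[:,0]-135]
r=least_squares(res,[560,204,-.3],x_scale=[10,10,.1]);print(r.x,r.fun.round(1));print({a:sc2w(r.x,b).round(1) for a,b in keys.items()})
```

```text
[ 5.60521124e+02  2.04792534e+02 -2.94186440e-01] [-0.  -0.4  0.3  0.1  0.5  0.8  0.1  1.1 -1.1  0.7 -1.1 -0.9]
{'power': array([[475.9, 311.9,  53. ]]), 'unit': array([[463.8, 271.7,  53. ]]), 'hold': array([[451.6, 231.5,  53. ]]), 'tare': array([[435.4, 177.9,  53. ]]), 'plate': array([[601.2, 192.5,  63. ]])}
```

Plate centre is (601,192.5), so the TCP target is (544,192). Carrying it across smoothly.

move_arm(rows=[[1,15,0,0,1],[3,45,0,0,1],[5,85,0,0,1],[8,130,0,0,1],[10,175,0,0,1],[13,220,0,0,1],[15,265,0,0,1],[17,310,0,0,1],[20,350,0,0,1],[22,385,0,0,1],[23,408,0,0,1],[23.5,418,0,0,1]])

```text
t: 13.42
ee_pos: [541.6, 193.9, 190.9]
orientation: [1.21, 1.211, -1.204]
ft_force: [-0.1, -0.7, -1.8]
width: 7.4
```

move_arm(rows=[[0,0,0,0,1],[0,0,-10,0,1],[0,0,-25,0,1],[0,0,-40,0,1],[0,0,-48,0,1],[0,0,-52,0,1],[0,0,-52,0,1],[0,0,-52,0,1]])

```text
t: 14.42
ee_pos: [542.0, 194.0, 139.3]
orientation: [1.211, 1.21, -1.203]
ft_force: [0.1, 0.1, -2.1]
width: 7.6
```

Run:
```python
from h import *
import cv2
o=ctrl.get_obs();print(o["ee_pos"],o["ft_force"],o["t"])
a=get_image("scene");b=get_image("side")
cv2.imwrite("pics/d8.png",cv2.resize(a[130:270,380:540],None,fx=4,fy=4,interpolation=cv2.INTER_CUBIC));cv2.imwrite("pics/s8.png",cv2.resize(b[110:240,220:360],None,fx=4,fy=4,interpolation=cv2.INTER_CUBIC))
```

```text
[541.96010624 194.00501546 139.33219585] [ 0.14608464  0.13283059 -2.0679477 ] 14.425
```

View pics/s8.png

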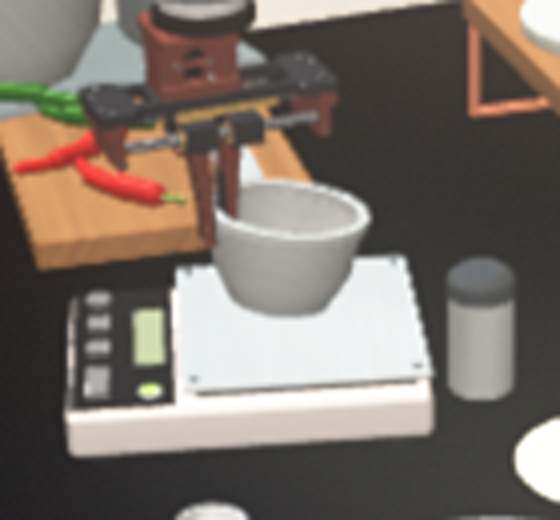

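View pics/d8.png

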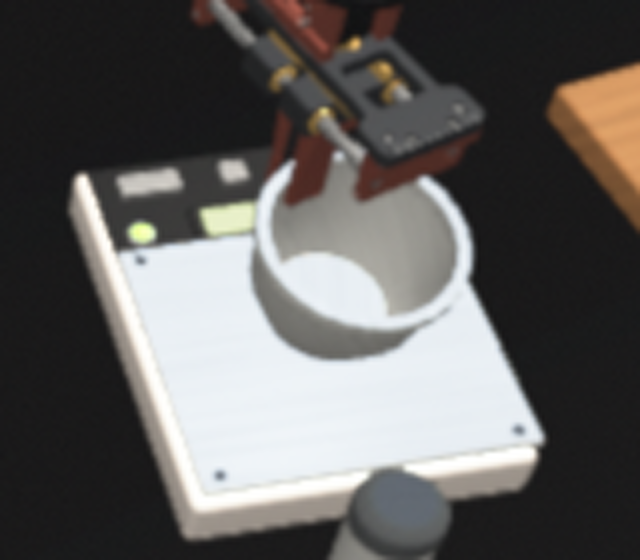

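It hovers about 20 mm above the plate. Correcting by (2,-2) and lowering slowly while watching the force.

move_arm(rows=[[2,-2,-5,0,1],[2,-2,-10,0,1],[2,-2,-13,0,1],[2,-2,-15,0,1],[2,-2,-16,0,1],[2,-2,-16,0,1]])

```text
t: 15.28
ee_pos: [543.4, 192.0, 123.8]
orientation: [1.211, 1.211, -1.204]
ft_force: [-5.1, 0.2, 7.5]
width: 8.1
```

move_arm(rows=[[0,0,-1,0,1],[0,0,-2,0,1],[0,0,-3,0,1],[0,0,-3,0,1]])

```text
t: 15.78
ee_pos: [542.8, 192.0, 121.4]
orientation: [1.21, 1.211, -1.205]
ft_force: [-5.8, -1.2, 9.9]
width: 8.5
```

move_arm(rows=[[0,0,-1,0,1],[0,0,-2,0,1],[0,0,-3.5,0,1],[0,0,-3.5,0,1],[0,0,-3.5,0,1]])

```text
t: 16.4
ee_pos: [542.3, 191.9, 118.8]
orientation: [1.21, 1.212, -1.205]
ft_force: [-7.0, -1.4, 11.7]
width: 8.6
```

Run:
```python
from h import *
import cv2
o=ctrl.get_obs();print(o["ee_pos"],o["ft_force"],o["moment"],o["t"])
a=get_image("scene");b=get_image("side")
cv2.imwrite("pics/d9.png",cv2.resize(a[130:270,380:540],None,fx=4,fy=4,interpolation=cv2.INTER_CUBIC));cv2.imwrite("pics/s9.png",cv2.resize(b[110:240,220:360],None,fx=4,fy=4,interpolation=cv2.INTER_CUBIC))
```

```text
[542.28366228 191.8874949  118.79301651] [-7.04835489 -1.38376042 11.68213475] [-0.26633291  0.64607801 -0.05713181] 16.4
```

View pics/s9.png

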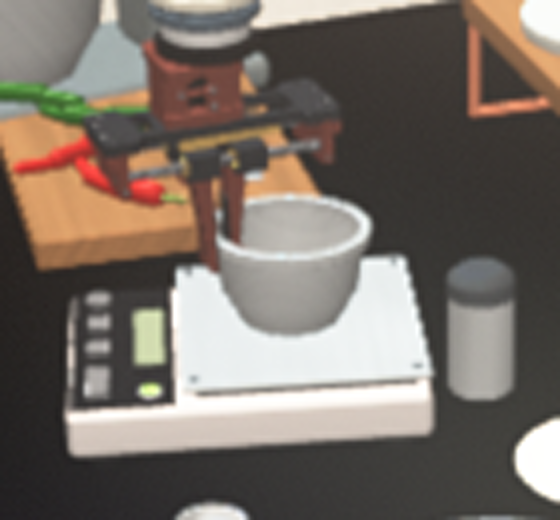

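View pics/d9.png

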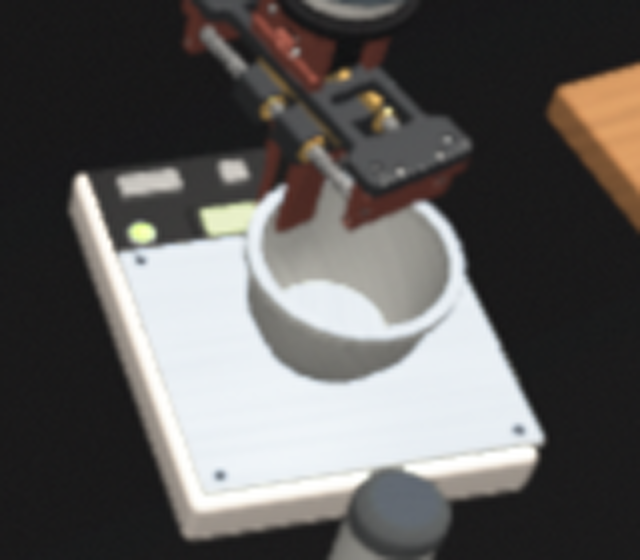

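Nearly level now. I'll ease down another 2 mm or so, then open gradually.

move_arm(rows=[[1,0,-2,0,1],[1.5,0,-3,0,1],[1.5,0,-3,0,1],[1.5,0,-3,0,1]])

```text
t: 17.0
ee_pos: [543.3, 191.8, 116.8]
orientation: [1.209, 1.212, -1.206]
ft_force: [-7.9, -2.2, 11.7]
width: 9.4
```

move_arm(rows=[[0,0,0,0,0.8],[0,0,0,0,0.7],[0,0,0,0,0.6],[0,0,0,0,0.5],[0,0,0,0,0.4],[0,0,0,0,0.4]])

```text
t: 17.75
ee_pos: [543.2, 191.8, 116.7]
orientation: [1.209, 1.212, -1.206]
ft_force: [0.2, -1.2, 0.1]
width: 26.5
```

Run:
```python
from h import *
import cv2
o=ctrl.get_obs();print(o["ee_pos"],o["ft_force"],o["width"],o["t"])
a=get_image("scene");b=get_image("side")
cv2.imwrite("pics/d10.png",cv2.resize(a[130:270,380:540],None,fx=4,fy=4,interpolation=cv2.INTER_CUBIC));cv2.imwrite("pics/s10.png",cv2.resize(b[110:240,220:360],None,fx=4,fy=4,interpolation=cv2.INTER_CUBIC))
```

```text
[543.24229712 191.78320181 116.65584793] [ 0.22444018 -1.16165233  0.07495848] 26.538965014563438 17.75
```

View pics/s10.png

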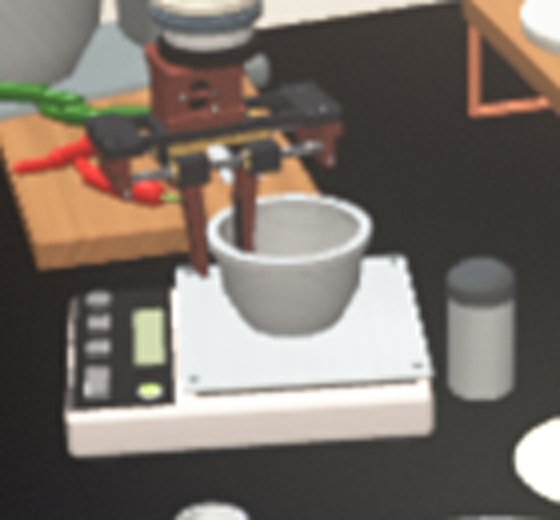

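View pics/d10.png

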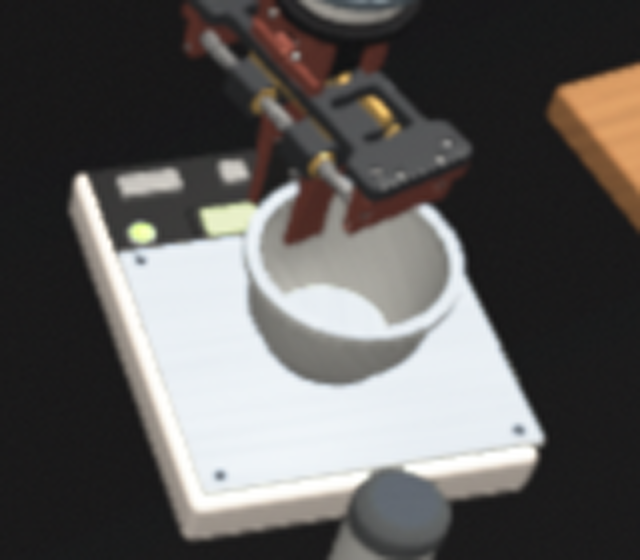

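Released, and the bowl stands upright. I'll measure its centre at rim height 138.

Run:
```python
from tilt import *
S=f([(207,228),(372,228),(290,195),(290,266),(230,256),(350,254),(345,204)],4,(220,110))
D=f([(245,240),(465,268),(365,336),(290,311),(435,318),(262,200)],4,(380,130))
r=fit(S,D,[600,193,138,0.01,0.01]);print(r.x.round(3),r.fun.round(2))
for q in(back(cam("side"),S,138),back(cam("scene"),D,138)):
    r=least_squares(lambda c:np.hypot(*(q[:,:2]-c[:2]).T)-62,[600,190]);print(r.x,r.fun.round(1))
```

```text
[5.96447e+02 1.97440e+02 1.39552e+02 2.40000e-02 1.30000e-02] [ 0.14  0.06  0.12 -0.09  0.02 -0.02 -0.01  0.08 -0.22  0.11 -0.2   0.07
 -0.25]
[597.77317    200.39789156] [ 1.3 -0.1  3.6  2.   0.1  2.2 -0.1]
[596.32568119 197.57494991] [ 0.1 -0.1  0.4 -0.3 -0.2 -0.1]
```

The cameras put the bowl within about 5–9 mm of the plate centre but disagree with each other. I'll lift clear and check from the wrist camera.

move_arm(rows=[[0,0,8,0,0.3],[0,0,30,0,0.3],[0,0,60,0,0.3],[0,0,100,0,0.3],[15,-40,130,0,0.6],[40,-90,140,0,1],[57,-110,140,0,1],[57,-110,140,0,1],[57,-110,140,0,1]])

```text
t: 18.98
ee_pos: [599.4, 82.6, 255.9]
orientation: [1.208, 1.214, -1.207]
ft_force: [-0.8, -0.6, -0.2]
width: 0.4
```

Run:
```python
from h import *
import cv2,pickle
o=ctrl.get_obs();im=get_image("wrist");cv2.imwrite("pics/w11.png",im);pickle.dump(o,open("o11.p","wb"))
print(o["ee_pos"],o["width"],o["t"])
```

```text
[599.38019701  82.57265183 255.85870117] 0.3536280523502582 18.975
```

View pics/w11.png

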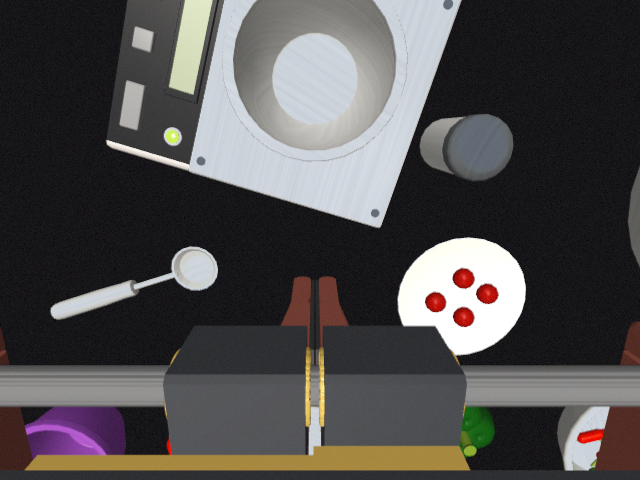

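From above, the bowl's rim spans columns 223–407 with its bottom at row 161. Two plate corners are at (190,170) and (380,227), the tare key is at (132,105) and hold at (143,39).

Run:
```python
from h import *
import pickle
cw=cam("wrist",pickle.load(open("o11.p","rb")))
rim=back(cw,[(223,62),(407,62),(315,161),(246,124),(384,126),(233,100),(398,100)],138)
r=least_squares(lambda c:np.hypot(*(rim[:,:2]-c[:2]).T)-c[2],[600,190,62]);print("bowl",r.x,r.fun.round(1));b=r.x
kp=back(cw,[(132,105),(143,39)],53);print(kp)
B=back(cw,[(215,178),(360,221)],63);Rr=back(cw,[(390,199),(455,20)],63)
def inv(s,P):
    d=P[:,:2]-s[:2];c,si=np.cos(s[2]),np.sin(s[2]);return np.c_[c*d[:,0]+si*d[:,1],-si*d[:,0]+c*d[:,1]]
def res(s):return np.r_[(inv(s,kp)-np.array([keys["tare"],keys["hold"]])[:,:2]).ravel(),inv(s,B)[:,1]+103,inv(s,Rr)[:,0]-135]
r=least_squares(res,[560,204,-.3],x_scale=[10,10,.1]);print(r.x,r.fun.round(1));print({a:sc2w(r.x,v).round(1) for a,v in keys.items()})
print("bowl in scale",inv(r.x,b[None,:2])-[42.5,0])
```

```text
bowl [599.41594059 196.77466552  60.28967511] [ 0.8  0.3  0.9 -0.5  0.  -0.9 -0.7]
[[437.09691708 177.50080416  53.        ]
 [452.99593592 230.66146937  53.        ]]
[ 5.61503147e+02  2.05758666e+02 -2.85227139e-01] [ 0.6 -0.1  0.9 -0.6  0.7  0.1 -1.5  0.1]
{'power': array([[476. , 312.1,  53. ]]), 'unit': array([[464.2, 271.8,  53. ]]), 'hold': array([[452.3, 231.5,  53. ]]), 'tare': array([[436.6, 177.8,  53. ]]), 'plate': array([[602.3, 193.8,  63. ]])}
bowl in scale [[-3.59109131  2.04670102]]
```

The bowl is about 4 mm from the plate centre, which is fine. For tare at (436.5,177.7) I'll turn the gripper 90° so that its narrow side faces the bowl; otherwise the 178 mm body would come within about 12 mm of the rim.

move_arm(rows=[[-30,15,0,0.17,1],[-70,35,0,0.34,1],[-110,60,0,0.51,1],[-150,85,0,0.68,1],[-163,95,0,0.85,1],[-163,95,0,1.02,1],[-163,95,0,1.19,1],[-163,95,-20,1.28,1],[-163,95,-60,1.28,1],[-163,95,-60,1.28,1]])

```text
t: 20.27
ee_pos: [433.5, 177.8, 193.8]
orientation: [0.221, 1.568, -0.228]
ft_force: [-0.2, -1.0, 0.7]
width: 0.5
```

move_arm(rows=[[0,0,-40,0,1],[0,0,-80,0,1],[0,0,-115,0,1],[0,0,-130,0,1],[0,0,-130,0,1]])

```text
t: 20.9
ee_pos: [433.6, 178.1, 64.0]
orientation: [0.221, 1.568, -0.227]
ft_force: [0.1, 0.1, 0.3]
width: 0.4
```

Run:
```python
from h import *
import cv2
o=ctrl.get_obs();print(o["ee_pos"],o["orientation"],o["qpos"],o["t"])
a=get_image("wrist");b=get_image("side")
cv2.imwrite("pics/w12.png",a);cv2.imwrite("pics/s12.png",cv2.resize(b[110:240,220:360],None,fx=4,fy=4,interpolation=cv2.INTER_CUBIC))
```

```text
[433.5738317  178.14870542  63.9674485 ] [ 0.22065763  1.568193   -0.22745265] [ 3.64069751e-01  4.70338115e-01  2.05621791e+00  1.02101078e-03
  6.24992847e-01 -9.22456701e-01] 20.9
```

View pics/w12.png

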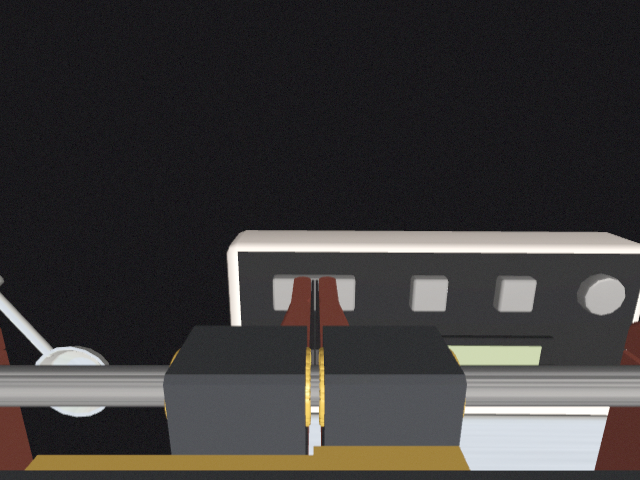

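View pics/s12.png

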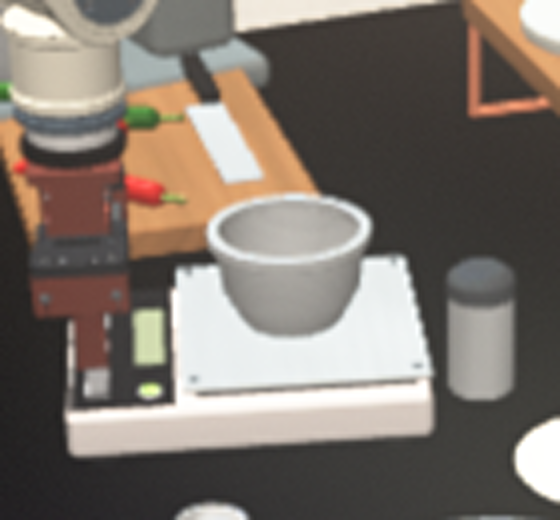

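The fingers are centred on the tare key in the wrist view (314,290) and well clear of the bowl. Pressing, with a 2 mm x correction.

move_arm(rows=[[2,-0.5,-6,0,1],[2,-0.5,-10,0,1],[2,-0.5,-13,0,1],[2,-0.5,-15,0,1],[2,-0.5,-16.5,0,1],[2,-0.5,-16.5,0,1],[2,-0.5,-16.5,0,1]])

```text
t: 21.88
ee_pos: [436.7, 177.9, 49.2]
orientation: [0.222, 1.565, -0.226]
ft_force: [-1.3, -1.6, 12.5]
width: 0.4
```

move_arm(rows=[[0,0,-0.7,0,1],[0,0,-1,0,1],[0,0,-1,0,1]])

```text
t: 22.25
ee_pos: [436.9, 177.9, 49.1]
orientation: [0.222, 1.565, -0.226]
ft_force: [-2.8, -2.0, 17.3]
width: 0.1
```

move_arm(rows=[[0,0,8,0,1],[0,0,30,0,1],[0,0,70,0,1],[0,0,120,0,1],[0,-10,160,0,1],[0,-10,160,0,1],[0,-10,160,0,1]])

```text
t: 23.12
ee_pos: [436.2, 167.7, 208.4]
orientation: [0.222, 1.566, -0.227]
ft_force: [0.6, -0.2, -1.4]
width: 0.3
```

Run:
```python
from h import *
import cv2
o=ctrl.get_obs();print(o["ee_pos"],o["ft_force"],o["t"])
a=get_image("scene");b=get_image("side");cv2.imwrite("pics/s13.png",b);cv2.imwrite("pics/d13.png",a)
```

```text
[436.16275434 167.7271764  208.42348089] [ 0.62102686 -0.18672531 -1.3613356 ] 23.125
```

View pics/s13.png

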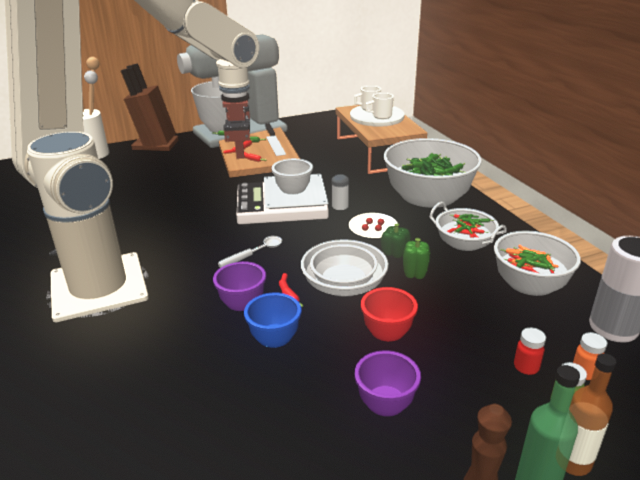

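View pics/d13.png

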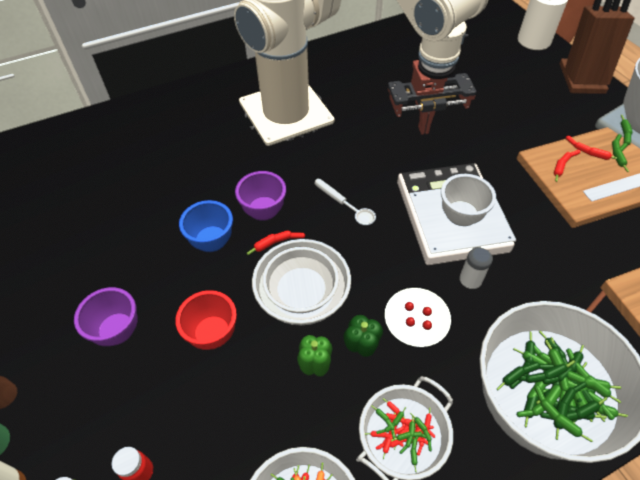

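The bowl stands upright on the plate (side (293,177)), the other items look unmoved, and the arm is clear. Handing in.

```bash
python3 -c "
from workcell import ctrl
print(ctrl.close_job())"
```

```text
the job is handed in; nothing more can be done
None
```

The scale is ready and the job is handed in, at about 23 s of the 58 s allowed. I pressed power, then unit, set the top bowl on the weighing plate, let go of it, and only then pressed tare. The hold key was never touched.

- **Keys:** each of the three presses reached the hard stop, at tool height 49.1 mm and about 17 N. I saw the power key back up before pressing unit. For unit and tare I relied on lifting the fingers clear, without a close-up check.
- **Bowl:** it stands upright on the plate. The last wrist picture put it about 4 mm from the plate centre. The fixed cameras disagreed with that by a few millimetres, and put it roughly 5–9 mm off. In the grip it tilted about 0.12 rad, and it levelled as I lowered it onto the plate at about 12 N before opening the fingers.
- **Rim grip:** I pinched the rim twice. The first grip was slightly high, so I reopened and went about 5 mm lower before lifting.
- **Everything else:** by eye in the last pictures, the other two bowls, the peppers, chili, spoon, shaker and saucer are where they were. The arm was clear of everything.

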